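# Set the specimen rack's status tags

### The arm

A 6-joint arm with a two-finger parallel gripper is mounted at the origin on a cart in front of the work surface, level with it; the furniture and walls round the work are solid. World frame = base frame: x ahead of the robot, y to its left, z up, the work surface at z = 0. Lengths are in m, angles in rad, forces in N, time in s.
With the tool pointing down it reaches from about 0.25 to 0.725 m from the base axis. Payload 4 kg.
Tool frame: the origin (TCP) lies midway between the tips of the shut fingers; the grasp point (between the pads) lies 19 mm behind it; y points along the fingers, z is the direction in which the jaws open and shut, and the axes are right-handed (so a half turn about y gives the same grasp; the last joint's range is limited). The gripper opens to 85 mm and grips with 20 to 120 N. Pads are 22 mm wide; open, the fingers measure 114 mm over their backs; the gripper's body (76 mm by 85 mm) begins 54 mm behind the grasp point. The pads swing forward as they close: fully open they stand 13 mm farther back than shut.
Start: joints at [1.113, 0.241, 0.005, 1.335, 0, 1.571], TCP at [0.221, 0.449, 0.21] pointing down, gripper open.
Joint ranges: [-2.72, 2.72], [-1.05, 1.87], [-1.09, 1.28], [-1.99, 2.15], [-1.42, 1.44], [-3.14, 3.14]. Speed limits (rad/s): [2.79, 2.79, 3.14, 3.14, 3.14, 3.14].

### API

Orientations are given as a unit quaternion [x, y, z, w].
In Python, from workcell import bot gives the robot as it stands. The module is installed in compiled form; this text tells all that it offers.
- The arm moves only by the shell command python3 -m handwheel 'ROWS' [OPENING]. ROWS is JSON, a list of rows, each a list of 6 numbers: the shift along the tool's x, y, z in units of 25 mm (1.0 is 25 mm), then the turn, a rotation vector about the tool's x, y, z in units of 10 degrees (1.0 is 10 degrees). A call has exactly 5 rows; each row is the pose to reach, as a shift and turn from the pose commanded when the call began, along the tool's axes at that moment; what a row does not reach only later rows make up. A row lasts 1/8 s, in which the tool goes at most 62.5 mm and 10.7 degrees, less where a joint would pass 70% of its speed; a pose out of reach is approached as far as the arm can. A call with a gripper value outside its range is refused whole. OPENING is the gripper command: -1 is shut, 1 is fully open, values between are in proportion, set as the call begins (- or left out, the last holds). The fingers move at their own pace and stop on an object; the grip force is fixed at half the most. Time passes only in rows, so rows that repeat a pose let the fingers close, or fill a call up. It gives the time, the measured TCP pose, the force and the opening at its end, in the units of the state.
- bot.get_obs(): the state, without advancing time (a new reading comes with each control period).
- bot.camera(name): name is "side" or "top"; returns a dict with "color" (420x560x3 uint8, red, green, blue), "fx", "fy", "cx", "cy" (pixels), "dist_coeffs" ([k1, k2, p1, p2, k3] as OpenCV has them; the pictures are not rectified), "rvec" (rotation vector, rad) and "tvec" (3), from world to camera coordinates, as OpenCV has them. Camera axes: x right, y down, z forward; pixel columns grow to the right and rows downward; lengths in m; the calibration is good to about 2 mm. A picture is of the moment at which its call begins. There is no depth.
- bot.job_done(): hands the job in, once; it reports no verdict.
The state is a dict: "clock": time; "joint_pos": joint angles; "joint_vel": joint speeds; "tau": joint torques, N m; "eef_pos": TCP position; "tool_rot": TCP orientation; "ft_force": force on the tool from outside, world axes, zero at the start; "ft_torque": the same for the moment, N m; "grip_width": finger opening in m.
Only numpy, scipy, OpenCV 4.12 (cv2) and the standard library are available. Lean on these libraries where they do the work, as an engineer would, in place of code of your own. Each camera call takes 0.05 s, during which the arm holds its last target.

### The job

Set the hinged status tags on the specimen rack to match its cups: where the cup behind a tag holds a specimen, the tag must lean right back towards the cup with its disc face showing upward; where the cup is empty, it must lean right to the front with its bar face showing upward. Push the tags that are wrong over gently with a fingertip, without pinching them, leave the specimens in their cups and the loupe and brass weight behind the rack where they stand, and move clear.

Things in the scene. Friction and masses are not known exactly. Their poses are not given: they have to be found in the camera images.
- rack: Fixed grey plate 140 (x) x 300 (y) x 10 mm high on the bench; origin on its underside, x to its back, y left, z up; it reaches from x -75 to +65 mm. Four bays at y +108, +36, -36, -108 mm, tags in any order: each has a hinged tag at x -36 mm and straight behind it, at x +36 mm, a round white cup (45 mm across, 12 mm high), empty or with one specimen.
- tag_a (a joint): Lean of tag A (rad) about a level hinge along the rack's y: 0 upright; +0.7 (stop) leaning back to its cup, face with raised round disc upward; -0.7 (stop) leaning to the front, face with raised bar upward. It weighs 30 g, falls by itself to the stop on the side it leans to, lightly damped; under 1 N on its free edge swings it.
- tag_a_hinge (a point): Centre of the hinge of tag A, 46 mm above the bench, fixed to the rack. The white tag is 36 mm wide (y), 4 mm thick, and reaches 46 mm from the hinge; dark disc (22 mm across, 2 mm high) on its front face, dark bar (26 x 6 mm) on its back face. At a stop its free edge is 30 mm before or behind the hinge and 35 mm above it. Hinge cheeks reach 9 mm above the hinge, 25 mm to each side.
- tag_b (a joint): Lean of tag B (rad) about a level hinge along the rack's y: 0 upright; +0.7 (stop) leaning back to its cup, face with raised round disc upward; -0.7 (stop) leaning to the front, face with raised bar upward. It weighs 30 g, falls by itself to the stop on the side it leans to, lightly damped; under 1 N on its free edge swings it.
- tag_b_hinge (a point): Centre of the hinge of tag B, 46 mm above the bench, fixed to the rack. The white tag is 36 mm wide (y), 4 mm thick, and reaches 46 mm from the hinge; dark disc (22 mm across, 2 mm high) on its front face, dark bar (26 x 6 mm) on its back face. At a stop its free edge is 30 mm before or behind the hinge and 35 mm above it. Hinge cheeks reach 9 mm above the hinge, 25 mm to each side.
- tag_c (a joint): Lean of tag C (rad) about a level hinge along the rack's y: 0 upright; +0.7 (stop) leaning back to its cup, face with raised round disc upward; -0.7 (stop) leaning to the front, face with raised bar upward. It weighs 30 g, falls by itself to the stop on the side it leans to, lightly damped; under 1 N on its free edge swings it.
- tag_c_hinge (a point): Centre of the hinge of tag C, 46 mm above the bench, fixed to the rack. The white tag is 36 mm wide (y), 4 mm thick, and reaches 46 mm from the hinge; dark disc (22 mm across, 2 mm high) on its front face, dark bar (26 x 6 mm) on its back face. At a stop its free edge is 30 mm before or behind the hinge and 35 mm above it. Hinge cheeks reach 9 mm above the hinge, 25 mm to each side.
- tag_d (a joint): Lean of tag D (rad) about a level hinge along the rack's y: 0 upright; +0.7 (stop) leaning back to its cup, face with raised round disc upward; -0.7 (stop) leaning to the front, face with raised bar upward. It weighs 30 g, falls by itself to the stop on the side it leans to, lightly damped; under 1 N on its free edge swings it.
- tag_d_hinge (a point): Centre of the hinge of tag D, 46 mm above the bench, fixed to the rack. The white tag is 36 mm wide (y), 4 mm thick, and reaches 46 mm from the hinge; dark disc (22 mm across, 2 mm high) on its front face, dark bar (26 x 6 mm) on its back face. At a stop its free edge is 30 mm before or behind the hinge and 35 mm above it. Hinge cheeks reach 9 mm above the hinge, 25 mm to each side.
- specimen_1_center (a point): Centre (half-way up) of a loose black resin specimen, a disc 30 mm across and 17 mm high, lying in one of the cups with its top 30 mm above the bench. Leave it there.
- specimen_2_center (a point): Centre (half-way up) of a loose brown resin specimen, a disc 30 mm across and 19 mm high, lying in one of the cups with its top 32 mm above the bench. Leave it there.
- loupe: Loose black eyepiece loupe, 40 mm across, 34 mm high, standing behind the rack; origin under its centre. Bystander.
- weight: Loose brass weight with a knob, 29 mm across, 53 mm high, standing behind the rack; origin under its centre. Bystander.
Things that resemble listed ones, but are neither listed nor needed, are in the scene too. What is shaped like the part that bears specimen_2_center but green or turquoise is not meant.

How it is judged:
By the outcome, as a careful person would: the job done as asked, in the order asked, and still so for the second after the job is handed in, with the robot touching nothing.
It also fails if it takes over 48 s, if anything falls off the work surface, if the arm or the gripper's body presses on something with over 40 N, if the wrist force passes 120 N, or if a joint passes its speed limit or range.

## Working session

There is one attempt and no reset: what is moved stays moved. The work goes in short steps, Python scripts to look and compute and a shell command to move; the robot and the scene stay as the last step left them, time stands still between calls to the robot, and variables do not carry over. Pictures are saved under pics/ and viewed, and the job is handed in when it is done.

```bash
mkdir -p pics
cat > h.py <<'E'
import cv2,numpy as np
from workcell import bot
def snap(n,tag):
    c=bot.camera(n); np.savez(f'pics/{tag}.npz',**c); cv2.imwrite(f'pics/{tag}.png',c['color'][:,:,::-1]); return c
def ld(tag): return dict(np.load(f'pics/{tag}.npz'))
def K(c): return np.array([[c['fx'],0,c['cx']],[0,c['fy'],c['cy']],[0,0,1]],float)
def proj(c,P): return cv2.projectPoints(np.array(P,float).reshape(-1,3),c['rvec'],c['tvec'],K(c),c['dist_coeffs'])[0].reshape(-1,2)
def ray(c,uv,z):
    n=cv2.undistortPoints(np.array(uv,float).reshape(-1,1,2),K(c),c['dist_coeffs']).reshape(-1,2)
    R=cv2.Rodrigues(c['rvec'])[0];C=-R.T@c['tvec'].reshape(3)
    out=[]
    for a in n:
        d=R.T@np.array([a[0],a[1],1]); out.append(C+d*(z-C[2])/d[2])
    return np.array(out)
def crop(tag,x0,y0,x1,y1,s,out):
    im=cv2.imread(f'pics/{tag}.png')[y0:y1,x0:x1]; cv2.imwrite(f'pics/{out}.png',cv2.resize(im,None,fx=s,fy=s,interpolation=cv2.INTER_CUBIC))
E
python3 - <<'E'
from h import *
for n in('top','side'): snap(n,n+'0')
o=bot.get_obs();print({k:np.round(v,3) for k,v in o.items()})
E
```

```text
{'clock': np.float64(0.1), 'joint_pos': array([ 1.113,  0.241,  0.004,  1.335, -0.   ,  1.571]), 'joint_vel': array([-0.   , -0.003,  0.003,  0.   ,  0.002,  0.001]), 'tau': array([-0.0000e+00, -3.7314e+01,  2.5301e+01,  1.1000e-02, -0.0000e+00,
        0.0000e+00]), 'eef_pos': array([0.221, 0.448, 0.209]), 'tool_rot': array([ 0.689, -0.161,  0.16 , -0.688]), 'ft_force': array([ 0.309, -0.318, -0.862]), 'ft_torque': array([ 0.038,  0.01 , -0.002]), 'grip_width': np.float64(0.086)}
```

View pics/top0.png

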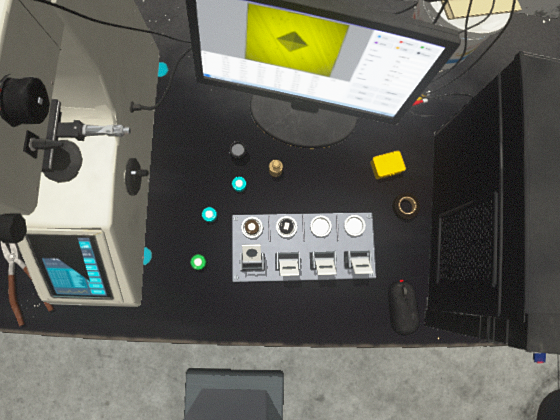

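View pics/side0.png

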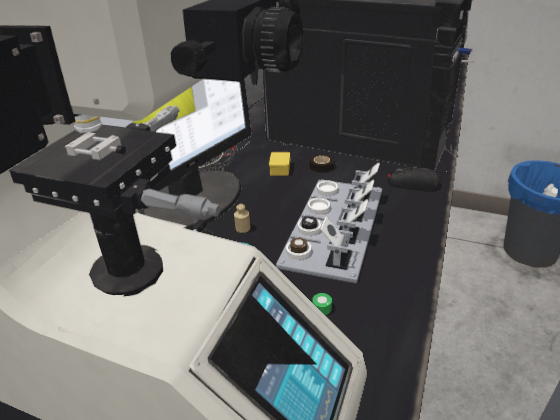

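Run:
```python
from h import *
crop('top0',215,200,395,290,4.4,'t1'); crop('side0',270,150,400,285,4.4,'s1')
c=ld('top0')
print(proj(c,[[0,0,0],[.22,.449,.21],[.4,0,0]]))
print(ray(c,[[233,215],[371,213],[376,277],[233,281]],.01))
print(ray(c,[[252,227],[286,226],[320,226],[354,226]],.022))
```

```text
[[209.3577793  522.80026204]
 [-63.22333557 424.36459705]
 [215.87881115 325.47170484]]
[[ 0.62938836 -0.02578351  0.01      ]
 [ 0.64338718 -0.32106241  0.01      ]
 [ 0.50721333 -0.33025872  0.01      ]
 [ 0.49168947 -0.0320544   0.01      ]]
[[ 0.60349305 -0.06730319  0.022     ]
 [ 0.60786864 -0.13789044  0.022     ]
 [ 0.61009028 -0.20907375  0.022     ]
 [ 0.61226016 -0.28111457  0.022     ]]
```

View pics/t1.png

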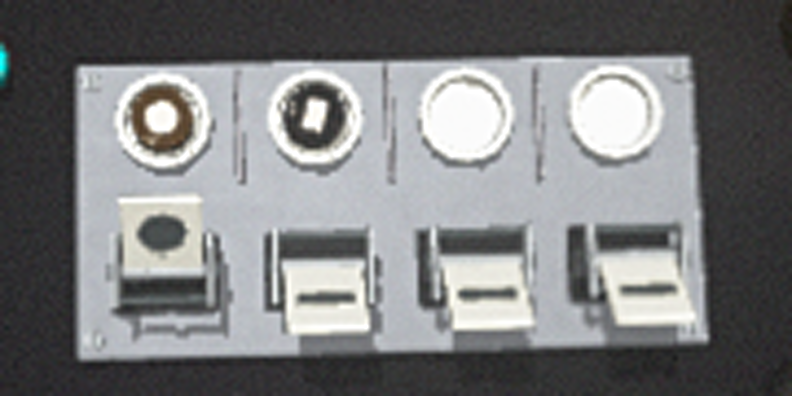

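View pics/s1.png

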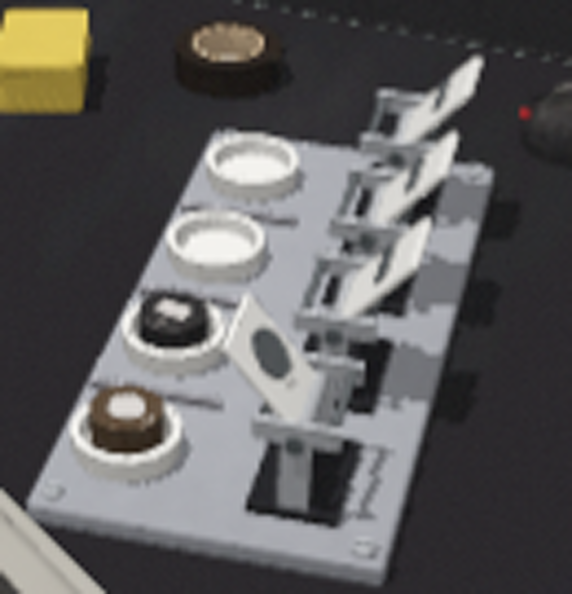

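The rack, left to right:

| Bay | Cup (top image px) | Tag |
|---|---|---|
| 1 | brown specimen (252,227) | back, disc up: correct |
| 2 | black specimen (286,226) | front, bar up (~(289,265)): wrong |
| 3 | empty (320,226) | front, bar up: correct |
| 4 | empty (354,226) | front, bar up: correct |

Only bay 2 needs pushing back. The green and turquoise discs and the brown ring at (405,206) lie off the rack and are not meant. Next I'll fit the rack pose and overlay it.

Run:
```python
from h import *
from scipy.optimize import least_squares
t=ld('top0');s=ld('side0')
T=lambda p:(215+p[0]/4.4,200+p[1]/4.4); S=lambda p:(270+p[0]/4.4,150+p[1]/4.4)
ys=[.108,.036,-.036,-.108]
mt=[([.036,y,.022],T(p)) for y,p in zip(ys,[(163,119),(315,117),(466,114),(616,112)])]
mt+=[([.065,.15,.01],T((78,67))),([.065,-.15,.01],T((690,58))),([-.075,-.15,.01],T((709,341))),([-.075,.15,.01],T((79,358)))]
ms=[([.065,-.15,.01],S((213,131))),([.065,.15,.01],S((30,513))),([-.075,.15,.01],S((382,572))),([-.075,-.15,.01],S((492,166)))]
ms+=[([.036,y,.022],S(p)) for y,p in zip(ys,[(128,441),(176,325),(217,240),(252,161)])]
def W(p,P):
    P=np.array(P);c,n=np.cos(p[2]),np.sin(p[2]);return np.c_[p[0]+c*P[:,0]-n*P[:,1],p[1]+n*P[:,0]+c*P[:,1],P[:,2]]
def res(p,sp=0):
    r=[proj(c,W(p,[a[0] for a in m]))-np.array([a[1] for a in m]) for c,m in((t,mt),(s,ms))]
    return r if sp else np.concatenate(r).ravel()
f=least_squares(res,[.57,-.17,.045]);p=f.x;print(p.round(4),np.round(res(p,1),1).tolist())
hp=W(p,[[-.036,.036,.046],[-.066,.036,.081],[-.106,.036,.07]]);print(hp.round(4),proj(t,hp),proj(s,hp))
tag=W(p,[[-.066,.054,.081],[-.066,.018,.081]]);print((proj(t,tag)-[215,200])*4.4,(proj(s,tag)-[270,150])*4.4)
from scipy.spatial.transform import Rotation as R
print(R.from_quat(bot.get_obs()['tool_rot']).as_matrix().round(3))
```

```text
[ 0.5721 -0.1765  0.0544] [[[-0.4, 0.6], [-0.3, 0.2], [-0.2, 0.1], [-0.4, -0.2], [-1.0, -0.0], [-0.1, -1.0], [-0.1, 0.4], [-0.6, 0.9]], [[0.2, -0.0], [-1.0, -1.8], [0.9, -0.0], [0.4, 0.6], [-0.0, -2.9], [-0.3, 0.4], [-0.3, -0.5], [0.0, -0.4]]]
[[ 0.5342 -0.1425  0.046 ]
 [ 0.5043 -0.1441  0.081 ]
 [ 0.4643 -0.1463  0.07  ]] [[288.0503115  260.90438249]
 [289.59107441 275.6450686 ]
 [289.89328047 296.79687963]] [[348.63385526 219.55895693]
 [366.70828455 205.60281246]
 [389.21480886 214.27643259]]
[[286.62421091 333.99641505]
 [369.68163516 331.64379592]] [[418.15607097 269.0356382 ]
 [432.60842055 221.12477309]]
[[ 0.897 -0.001  0.442]
 [-0.442 -0.002  0.897]
 [ 0.    -1.    -0.002]]
```

```bash
python3 -m handwheel '[[1.1,0,-1.5,0,-0.6,0],[2.2,0,-3.0,0,-1.2,0],[3.3,0,-4.5,0,-1.8,0],[4.4,0,-6.0,0,-2.4,0],[5.4,0,-7.3,0,-2.9,0]]' -1
python3 - <<'E'
from h import *
from scipy.spatial.transform import Rotation as R
o=bot.get_obs();print(o['eef_pos'],o['grip_width'],o['joint_pos'].round(2));print(R.from_quat(o['tool_rot']).as_matrix().round(3))
E
```

```text
clock: 0.72
eef_pos: [0.2611, 0.2234, 0.2094]
tool_rot: [0.707, 0.018, -0.018, -0.707]
ft_force: [0.6, 0.1, 0.2]
grip_width: 0.0002
[0.26111731 0.2233904  0.20939249] 0.00021377027470917902 [ 0.71 -0.07 -0.34  1.3  -0.    0.66]
[[ 0.999 -0.    -0.051]
 [ 0.051 -0.001  0.999]
 [-0.    -1.    -0.001]]
```

```bash
python3 -m handwheel '[[0.2,0,-2.2,0,0,0],[0.5,0,-4.4,0,0,0],[0.7,0,-6.6,0,0,0],[1.0,0,-8.8,0,0,0],[1.0,0,-11,0,0,0]]'
python3 - <<'E'
from h import *
from scipy.spatial.transform import Rotation as R
o=bot.get_obs();r=R.from_quat(o['tool_rot']).as_matrix();print(r.round(3))
print((r.T@(np.array([.458,-.1466,.21])-o['eef_pos'])/.025).round(2))
E
```

```text
clock: 1.35
eef_pos: [0.2998, -0.0501, 0.2097]
tool_rot: [0.707, 0.017, -0.017, -0.707]
ft_force: [1.5, 0.7, 0.1]
grip_width: -0.0
[[ 0.999  0.001 -0.048]
 [ 0.048 -0.     0.999]
 [ 0.001 -1.    -0.   ]]
[ 6.14 -0.   -4.16]
```

```bash
python3 -m handwheel '[[1.3,0,-0.9,0,0,0],[2.6,0,-1.8,0,0,0],[3.9,0,-2.7,0,0,0],[5.1,0,-3.5,0,0,0],[6.1,0,-4.2,0,0,0]]'; python3 -m handwheel '[[0,1,0,0,0,0],[0,2,0,0,0,0],[0,3,0,0,0,0],[0,4,0,0,0,0],[0,4,0,0,0,0]]'
python3 - <<'E'
from h import *
from scipy.spatial.transform import Rotation as R
snap('top','top1');snap('side','side1');crop('top1',215,200,395,330,4.4,'t2'); crop('side1',270,100,450,285,3.2,'s2')
o=bot.get_obs();print(o['eef_pos'],o['ft_force'])
E
```

```text
clock: 1.98
eef_pos: [0.4578, -0.1466, 0.209]
tool_rot: [-0.707, -0.017, 0.017, 0.707]
ft_force: [-0.1, -0.1, -0.2]
grip_width: -0.0002
clock: 2.6
eef_pos: [0.4549, -0.1451, 0.1076]
tool_rot: [-0.706, -0.015, 0.019, 0.708]
ft_force: [-0.7, -0.0, 0.5]
grip_width: 0.0001
[ 0.45712593 -0.14585086  0.11001684] [0.36694535 0.0456885  0.20977613]
```

View pics/t2.png

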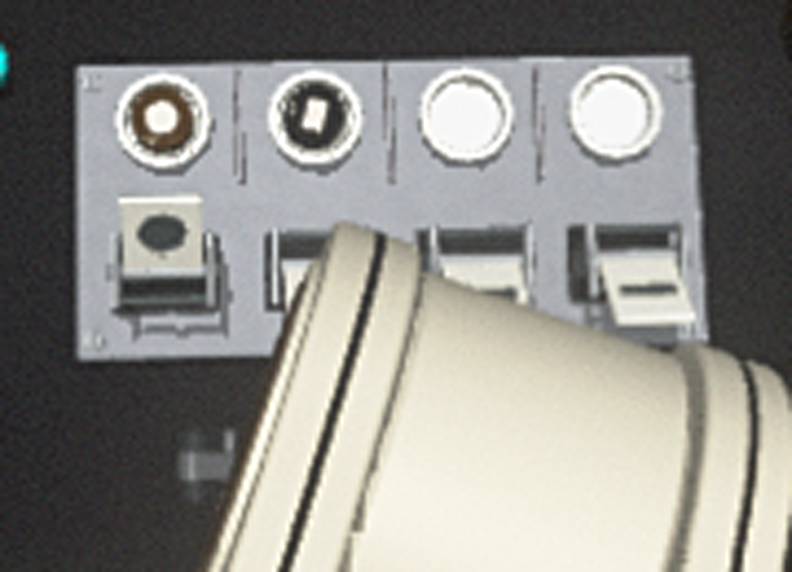

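View pics/s2.png

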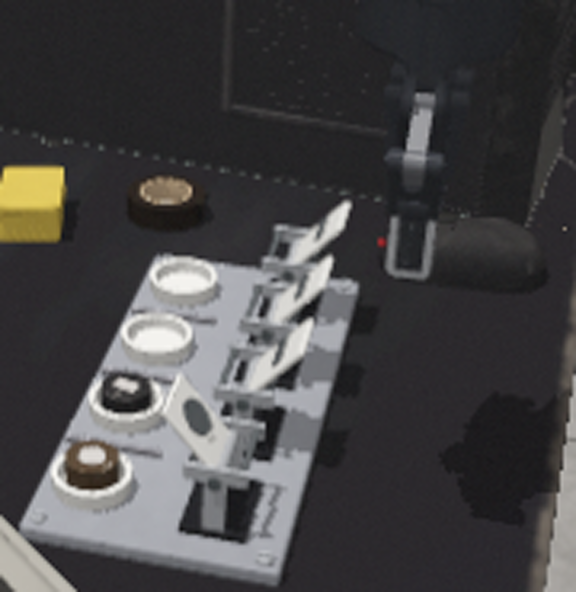

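The fingertip (side crop ≈(408,270)) stands clear in front of the bay‑2 tag. I'll descend, then push slowly.

```bash
python3 -m handwheel '[[0,0.4,0,0,0,0],[0,0.8,0,0,0,0],[0,1.2,0,0,0,0],[0,1.6,0,0,0,0],[0,1.6,0,0,0,0]]'; python3 -m handwheel '[[0.3,0,0,0,0,0],[0.6,0,0,0,0,0],[0.8,0,0,0,0,0],[1.0,0,0,0,0,0],[1.2,0,0,0,0,0]]';python3 -m handwheel '[[0.2,0,0,0,0,0],[0.4,0,0,0,0,0],[0.6,0,0,0,0,0],[0.8,0,0,0,0,0],[1.0,0,0,0,0,0]]'
python3 - <<'E'
from h import *
snap('side','side2'); crop('side2',270,100,450,285,3.2,'s3')
o=bot.get_obs();print(o['eef_pos'],o['ft_force'])
E
```

```text
clock: 3.32
eef_pos: [0.4561, -0.1455, 0.0686]
tool_rot: [-0.707, -0.016, 0.018, 0.707]
ft_force: [-1.0, 0.3, -0.1]
grip_width: 0.0002
clock: 3.95
eef_pos: [0.4874, -0.1444, 0.0697]
tool_rot: [0.707, 0.017, -0.017, -0.707]
ft_force: [0.4, -0.1, -0.0]
grip_width: -0.0001
clock: 4.58
eef_pos: [0.5124, -0.1432, 0.0697]
tool_rot: [-0.707, -0.017, 0.017, 0.707]
ft_force: [0.2, -0.6, 1.3]
grip_width: 0.0002
[ 0.51311152 -0.14316877  0.06978229] [ 1.09599916  0.86906823 -0.25801251]
```

View pics/s3.png

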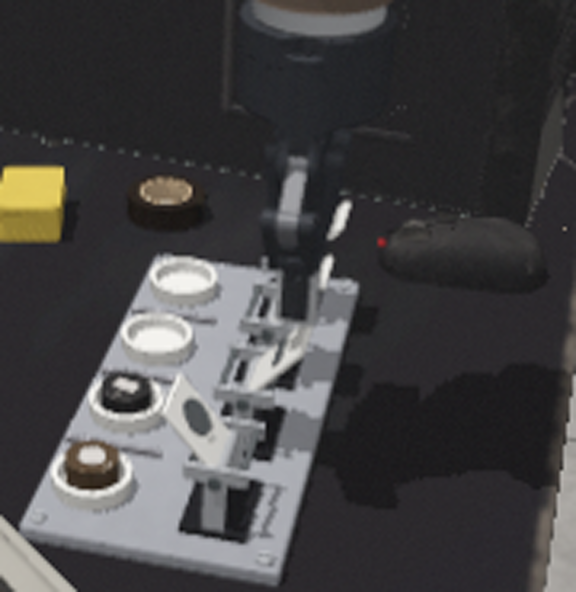

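Run:
```python
from h import *
s=ld('side2');s1=ld('side1')
f=lambda P,c=s:((proj(c,P)-[270,100])*3.2).round()
print(f([[.513,-.143,.07],[.5043,-.1441,.081],[.5342,-.1425,.046]]), f([[.457,-.146,.110]],s1))
# mid of 3rd tag
print(f([[.5043+.004,-.1441-.072,.081]]))
```

```text
[[292. 353.]
 [309. 338.]
 [252. 383.]] [[403. 305.]]
[[329. 273.]]
```

Run:
```python
from h import *
for a,b in(('side1','a1'),('side2','a2')):
    im=cv2.imread(f'pics/{a}.png')[130:240,320:420]; im=(255*(im/255.)**.5).astype('uint8')
    cv2.imwrite(f'pics/{b}.png',cv2.resize(im,None,fx=5.4,fy=5.4,interpolation=cv2.INTER_CUBIC))
```

```text
(no output)
```

View pics/a1.png

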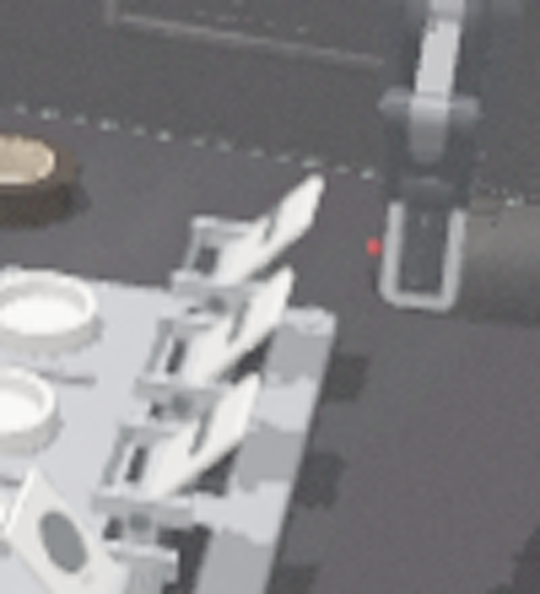

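View pics/a2.png

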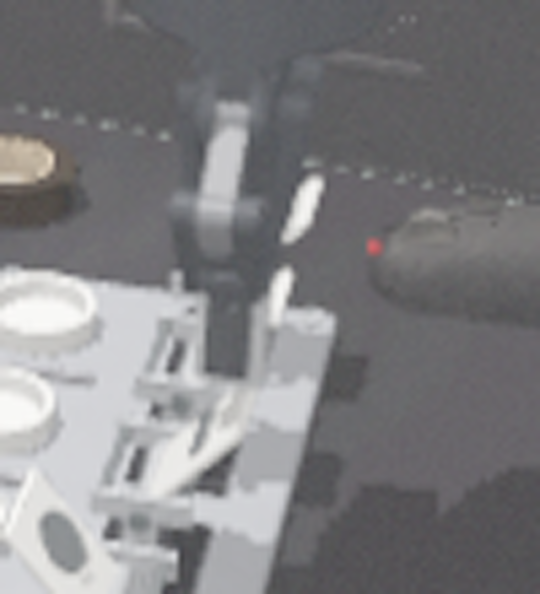

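Run:
```python
from h import *
o=[]
for a in('side1','side2'):
    im=cv2.imread(f'pics/{a}.png')[175:230,335:385]; im=(255*(im/255.)**.6).astype('uint8')
    o.append(cv2.resize(im,None,fx=7.8,fy=10,interpolation=cv2.INTER_NEAREST))
cv2.imwrite('pics/b1.png',np.hstack(o))
```

```text
(no output)
```

View pics/b1.png

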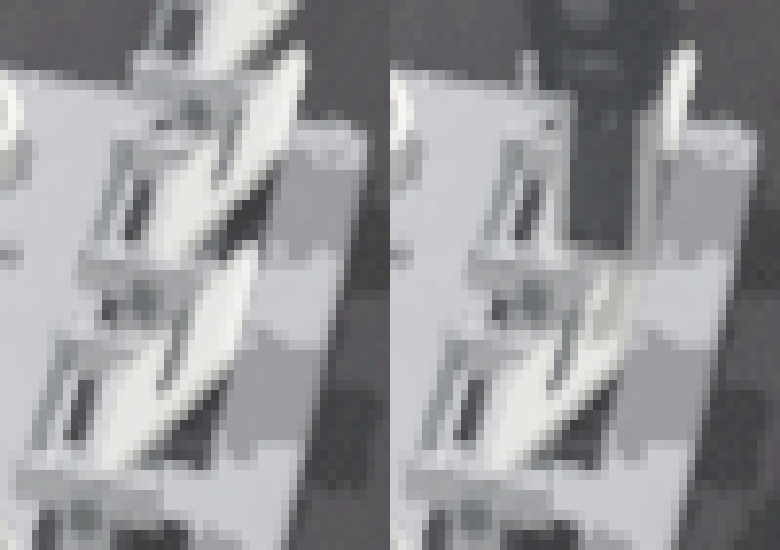

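The finger occludes tag 2's free edge and casts a shadow on its face, so the tip has passed just above the tag. The visible tip is higher than the TCP reading suggests, so I'll estimate by how much.

Run:
```python
from h import *
s=ld('side2');s1=ld('side1')
# finger bottom, image px
for c,uv,x,z in((s1,(320+422/5.4,130+305/5.4),.457,.110),(s,(335+(605-390)/7.8,175+26),.513,.0698)):
  for y in(-.129,-.143):
    print(uv,[(round(k,3),proj(c,[[x,y,z+k]]).round(1).tolist()) for k in(0,.01,.015,.02,.025)])
```

```text
(398.14814814814815, 186.48148148148147) [(0, [[394.2, 200.6]]), (0.01, [[394.8, 195.4]]), (0.015, [[395.2, 192.8]]), (0.02, [[395.5, 190.2]]), (0.025, [[395.8, 187.5]])]
(398.14814814814815, 186.48148148148147) [(0, [[395.6, 196.3]]), (0.01, [[396.2, 191.2]]), (0.015, [[396.5, 188.6]]), (0.02, [[396.9, 186.0]]), (0.025, [[397.2, 183.4]])]
(362.56410256410254, 201) [(0, [[359.4, 214.7]]), (0.01, [[359.8, 209.9]]), (0.015, [[360.0, 207.4]]), (0.02, [[360.2, 205.0]]), (0.025, [[360.4, 202.5]])]
(362.56410256410254, 201) [(0, [[361.2, 210.4]]), (0.01, [[361.6, 205.7]]), (0.015, [[361.8, 203.2]]), (0.02, [[362.0, 200.8]]), (0.025, [[362.2, 198.4]])]
```

```bash
python3 -m handwheel '[[-0.5,0,0,0,0,0],[-1.0,0,0,0,0,0],[-1.5,0,0,0,0,0],[-2,0,0,0,0,0],[-2.2,0,0,0,0,0]]'; python3 -m handwheel '[[0,0.2,0,0,0,0],[0,0.4,0,0,0,0],[0,0.6,0,0,0,0],[0,0.7,0,0,0,0],[0,0.7,0,0,0,0]]';  python3 - <<'E'
from h import *
s=snap('side','side3')
im=cv2.imread('pics/side3.png')[130:240,320:420]; im=(255*(im/255.)**.5).astype('uint8')
cv2.imwrite('pics/a3.png',cv2.resize(im,None,fx=5.4,fy=5.4,interpolation=cv2.INTER_CUBIC))
o=bot.get_obs();print(o['eef_pos'],o['ft_force'])
E
```

```text
clock: 5.25
eef_pos: [0.4559, -0.1459, 0.0698]
tool_rot: [-0.707, -0.017, 0.017, 0.707]
ft_force: [-0.1, -0.6, 0.1]
grip_width: 0.0003
clock: 5.88
eef_pos: [0.4569, -0.1457, 0.0518]
tool_rot: [-0.707, -0.017, 0.017, 0.707]
ft_force: [0.6, 1.0, 0.4]
grip_width: -0.0004
[ 0.45710064 -0.14580509  0.05204171] [-0.26846126 -0.56045341 -0.13089747]
```

View pics/a3.png

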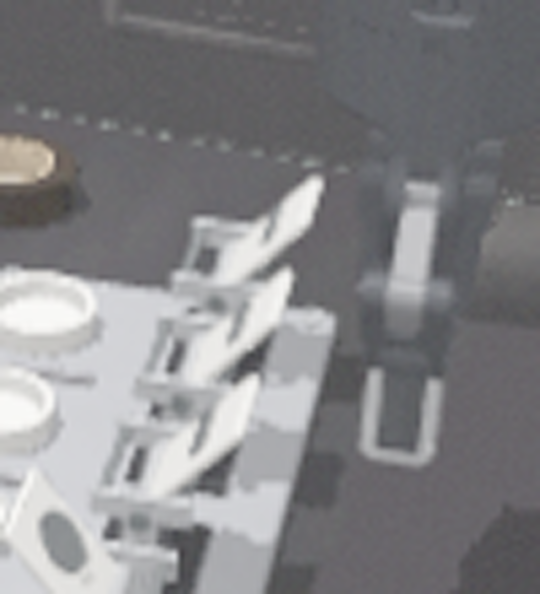

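```bash
python3 -m handwheel '[[0.3,0,0,0,0,0],[0.6,0,0,0,0,0],[0.8,0,0,0,0,0],[1.0,0,0,0,0,0],[1.2,0,0,0,0,0]]';python3 -m handwheel '[[0.2,0,0,0,0,0],[0.4,0,0,0,0,0],[0.6,0,0,0,0,0],[0.7,0,0,0,0,0],[0.7,0,0,0,0,0]]';  python3 - <<'E'
from h import *
s=snap('side','side4')
im=cv2.imread('pics/side4.png')[130:240,320:420]; im=(255*(im/255.)**.5).astype('uint8')
cv2.imwrite('pics/a4.png',cv2.resize(im,None,fx=5.4,fy=5.4,interpolation=cv2.INTER_CUBIC))
o=bot.get_obs();print(o['eef_pos'],o['ft_force'])
E
```

```text
clock: 6.55
eef_pos: [0.4874, -0.1443, 0.0522]
tool_rot: [-0.707, -0.017, 0.017, 0.707]
ft_force: [-0.0, -0.2, 0.7]
grip_width: -0.0004
clock: 7.18
eef_pos: [0.5047, -0.1435, 0.0522]
tool_rot: [0.707, 0.017, -0.017, -0.707]
ft_force: [-0.5, -0.5, 0.2]
grip_width: 0.0
[ 0.50448867 -0.14350792  0.05212118] [0.46109376 0.27384089 1.40144846]
```

View pics/a4.png

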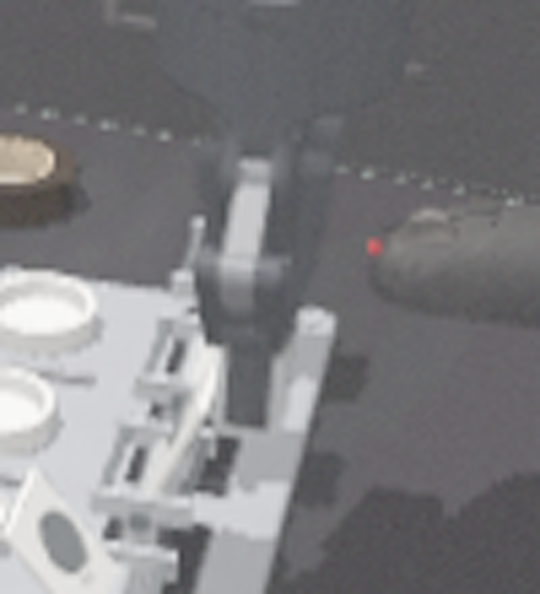

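Tag 2 is now being pushed up: its edge has moved from (250,380) to (215,370). I'll continue past vertical.

```bash
python3 -m handwheel '[[0.2,0,0,0,0,0],[0.4,0,0,0,0,0],[0.6,0,0,0,0,0],[0.75,0,0,0,0,0],[0.9,0,0,0,0,0]]';python3 -m handwheel '[[0.1,0,0,0,0,0],[0.2,0,0,0,0,0],[0.3,0,0,0,0,0],[0.4,0,0,0,0,0],[0.4,0,0,0,0,0]]';  python3 - <<'E'
from h import *
s=snap('side','side5')
im=cv2.imread('pics/side5.png')[130:240,320:420]; im=(255*(im/255.)**.5).astype('uint8')
cv2.imwrite('pics/a5.png',cv2.resize(im,None,fx=5.4,fy=5.4,interpolation=cv2.INTER_CUBIC))
o=bot.get_obs();print(o['eef_pos'],o['ft_force'])
E
```

```text
clock: 7.85
eef_pos: [0.5273, -0.1424, 0.0521]
tool_rot: [-0.707, -0.017, 0.017, 0.707]
ft_force: [0.7, -0.5, 0.3]
grip_width: 0.0001
clock: 8.48
eef_pos: [0.5372, -0.142, 0.0522]
tool_rot: [0.707, 0.017, -0.017, -0.707]
ft_force: [-0.4, 0.3, -0.1]
grip_width: 0.0001
[ 0.53702214 -0.14197286  0.05218007] [ 1.0396669  -0.66966166 -0.4712165 ]
```

View pics/a5.png

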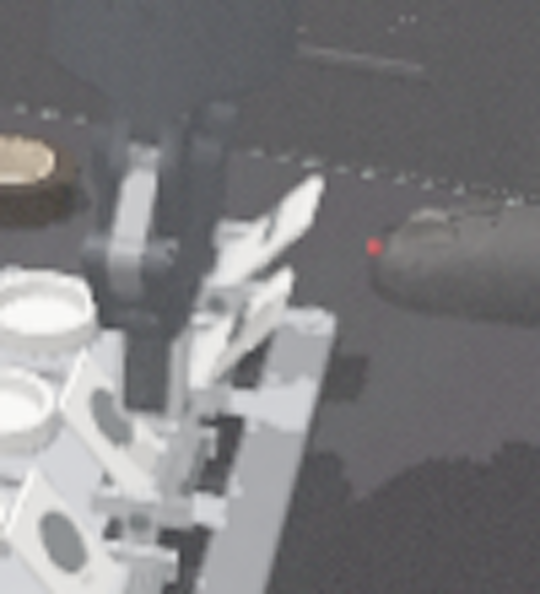

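Tag 2 now leans back with its disc up, at about (95,420). Next I'll withdraw to the front, go up and move clear.

```bash
python3 -m handwheel '[[-0.7,0,0,0,0,0],[-1.4,0,0,0,0,0],[-2.1,0,0,0,0,0],[-2.8,0,0,0,0,0],[-3.2,0,0,0,0,0]]';python3 -m handwheel '[[0,-1.2,0,0,0,0],[0,-2.4,0,0,0,0],[0,-3.6,0,0,0,0],[0,-4.8,0,0,0,0],[0,-6,0,0,0,0]]'; python3 -m handwheel '[[-1.2,0,1,0,0,0],[-2.4,0,2,0,0,0],[-3.6,0,3,0,0,0],[-4.8,0,4,0,0,0],[-6,0,5,0,0,0]]'; python3 -m handwheel '[[0,0,1.5,0,0,0],[0,0,3,0,0,0],[0,0,4.5,0,0,0],[0,0,6,0,0,0],[0,0,6,0,0,0]]';  python3 - <<'E'
from h import *
for n in('top','side'): snap(n,n+'6')
crop('top6',215,140,395,290,4,'t6'); crop('side6',270,150,400,285,4.4,'s6')
E
```

```text
clock: 9.15
eef_pos: [0.4561, -0.1458, 0.0523]
tool_rot: [-0.707, -0.017, 0.017, 0.707]
ft_force: [-0.5, 0.4, 0.0]
grip_width: 0.0003
clock: 9.78
eef_pos: [0.4572, -0.1458, 0.2033]
tool_rot: [0.707, 0.017, -0.017, -0.707]
ft_force: [0.2, -0.6, 0.2]
grip_width: 0.0001
clock: 10.4
eef_pos: [0.3004, -0.0276, 0.2023]
tool_rot: [-0.707, -0.017, 0.017, 0.707]
ft_force: [0.3, 0.9, -0.4]
grip_width: 0.0001
clock: 11.02
eef_pos: [0.294, 0.1235, 0.2024]
tool_rot: [-0.707, -0.019, 0.019, 0.707]
ft_force: [-0.0, -0.2, 0.2]
grip_width: 0.0
```

View pics/t6.png

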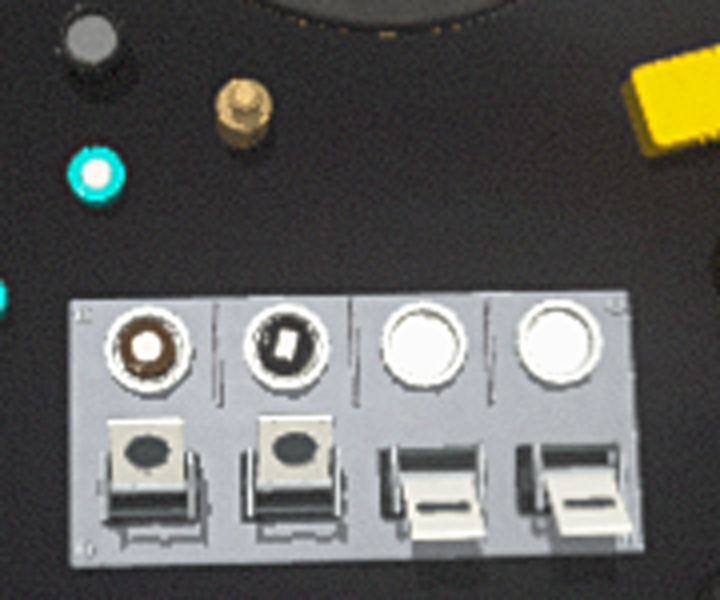

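View pics/s6.png

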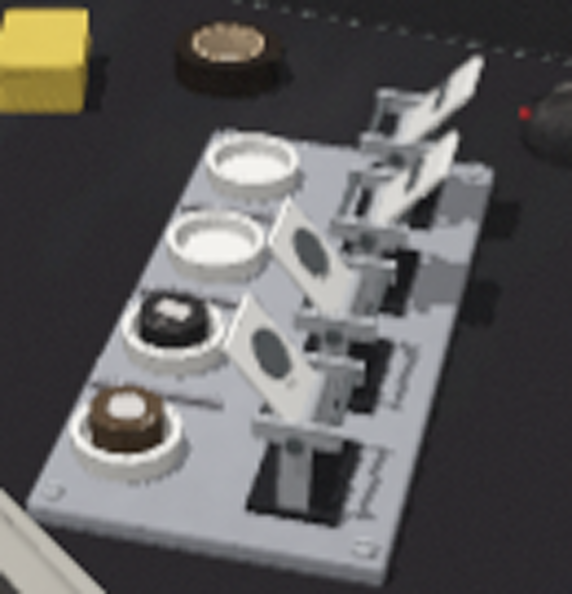

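The final pictures show bays 1 and 2 leaning back with discs up (top crop (147,450) and (295,450)), and bays 3 and 4 leaning front with bars up ((442,507) and (590,503)). The specimens, the loupe (92,40) and the weight (243,110) are undisturbed, and the arm is clear.

```bash
python3 -c "
from workcell import bot
print(bot.job_done())"
```

```text
the job is handed in; nothing more can be done
None
```

The rack's tags now match its cups, and I handed the job in at about 11 s. Only the second tag from the left was wrong: it leaned to the front although its cup holds the black specimen. I pushed it back gently with the shut fingertip and withdrew.

- **Final pictures (top and side):** the two left tags, at the brown and black specimens, lean back with discs up. The two right tags, at the empty cups, lean front with bars up. Both specimens are in their cups, and in the top view the loupe and weight stand where they were. The arm is clear, and the force readings, taken at the end of each move, stayed at noise level (about 1.5 N).
- **One disagreement:** in the side picture the fingertip appeared about 20 mm higher than the reported tool position. My first pass at a reported height of 70 mm went over the tag without moving it, so I backed off, lowered to 52 mm and repeated the push. I did not find the cause.

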